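# Set out found items for the record photo

## Task

Set the found items out on the grey photo mat for the record photo. Lay the small white carton with the crimson end flat on the mat's white centre line, lengthwise front to back at right angles to the line, midway between the tape roll and the black pocket scale, and lay the red lighter lengthwise on the middle of that carton; stand the wooden knob, the same way up as it was, on the mat directly behind the carton (on the side away from you), in line with it and about 2 cm from its end, and stand the brass weight (the single one on the desk top, none from the tin) in the middle of the scale's round pan. Leave the scale, the tape roll, the other carton and the charger where they are.

Things in the scene. Friction and masses are not known exactly. Their poses are not given: they have to be found in the camera images.
- photo_mat: Mid-grey flat photo mat, fixed to the desk, 270 (x) x 340 (y) x 3 mm. Origin at the centre of its underside; its upper face is at z = 3 mm. Its x axis points to its back edge (away from the robot, turned up to 0.3 rad), y to its left. A white centre line runs along y through the centre (x = 0); the tape roll and the scale are centred on this line about 210 mm apart (194 to 226), either may be the left one. A black and white checked bar marks the front edge.
- pocket_scale: Black pocket scale, 78 (x) x 134 (y) x 21 mm, loose, standing on the mat with its long y axis nearly fore and aft (within 0.12 rad of the mat's x axis; +y to the back). Origin at the centre of its underside. The round pan is on the back half, the keys and display on the front half. Stays where it is.
- pan (a point): Centre of the scale's round pan, on its upper surface, 19 mm above the scale's underside and 22 mm behind its middle.
- tape_roll: Roll of brown-yellow packing tape, 96 mm in diameter, 48 mm high, loose, lying flat on the mat. Origin at the centre of its underside. Stays where it is.
- carton: White tuck-end tablet carton with a crimson end panel, 44 (x) x 91 (y) x 31 (z) mm, 50 g, lying flat on the desk. Origin at the centre of its underside, y along its length, z up. Either end may point to the back when laid out.
- lighter: Red lighter with a grey metal end, lying flat, 24 (x) x 76 (y) x 15 mm (its body is 12 mm high), 18 g. Origin at the centre of its underside, y along its length, z up.
- wood_knob: Turned, nearly round wooden knob, pale brown, 34 mm in diameter, 32 mm high, 20 g, resting on a small flat foot. Origin at the centre of its underside, z up.
- weight: Brass check weight with a knob on top, 22 mm in diameter, 28 mm high, 64 g, standing alone on the desk beside the mat, upright. Origin at the centre of its underside, z up.
- blue_carton: The other carton: same size and shape as the crimson one (44 x 91 x 31 mm), white with blue print and no crimson end. A bystander: stays where it is. Origin at the centre of its underside.
- charger: White mains USB charger with two pins, 27 (x) x 77 (y) x 26 mm, lying on the desk. A bystander: stays where it is. Origin at the centre of its underside.
There are look-alikes about, which are no part of the job. There is more than one size of the wood_knob; the one meant has the size given above.

How it is judged:
By the outcome, as a careful person would: the job done as asked, in the order asked, and still so for the second after the job is handed in, with the robot touching nothing.
It also fails if it takes over 115 s, if anything falls off the work surface, if the arm or the gripper's body presses on something with over 40 N, if the wrist force passes 120 N, or if a joint passes its speed limit or range.

## Robot

A 6-joint arm with a two-finger parallel gripper is mounted at the origin on a cart in front of the work surface, level with it; the furniture and walls round the work are solid. World frame = base frame: x ahead of the robot, y to its left, z up, the work surface at z = 0. Lengths are in m, angles in rad, forces in N, time in s.
With the tool pointing down it reaches from about 0.25 to 0.775 m from the base axis. Payload 8.9 kg.
Tool frame: the origin (TCP) lies between the finger pads; the fingertips stand 11 mm ahead of it and the grasp point (between the pads) lies 8 mm behind it; z points along the fingers, y is the line along which they close (so a half turn about z gives the same grasp; the last joint's range is limited). The gripper opens to 85 mm and grips with 20 to 120 N. Pads are 22 mm wide; open, the fingers measure 114 mm over their backs; the gripper's body (76 mm by 85 mm) begins 54 mm behind the grasp point. The pads swing forward as they close: fully open they stand 13 mm farther back than shut.
Start: joints at [1, 0.291, -0.153, 1.127, 0, 1.431], TCP at [0.22, 0.477, 0.242] pointing down, gripper open.
Joint ranges: [-2.52, 2.52], [-0.91, 1.74], [-1.3, 1.37], [-1.96, 2.02], [-1.52, 1.47], [-3.14, 3.14]. Speed limits (rad/s): [2.22, 2.22, 2.79, 3.14, 3.14, 3.14].

## Interface

Orientations are given as a unit quaternion [x, y, z, w].
In Python, from bench import ctrl gives the robot as it stands.
- The arm moves only by the shell command python3 -m handwheel 'ROWS' [FORCE]. ROWS is JSON, one flat list of numbers, 7 for each row, row after row: the turn, a rotation vector about the tool's x, y, z in rad, then the shift along the tool's x, y, z in mm, then the finger opening in mm, from 0 to 85.4. A call has 1 to 20 rows; each row is the pose to reach, as a shift and turn from the pose commanded when the call began, along the tool's axes at that moment; what a row does not reach only later rows make up. A row lasts 1/12 s, in which the tool goes at most 41.7 mm and 7.16 degrees, less where a joint would pass 70% of its speed; a pose out of reach is approached as far as the arm can. A call with a gripper value outside its range is refused whole. The fingers move at their own pace and stop on an object; FORCE is the grip in N (left out, the last holds). Time passes only in rows, so rows that repeat a pose let the fingers close. It gives the time, the measured TCP pose, the force, the opening and the grip force at its end, in the units of the state.
- ctrl.observe(): the state, without advancing time (a new reading comes with each control period).
- ctrl.grab_frame(name): name is "scene" or "top" or "wrist"; returns a dict with "pixels" (480x640x3 uint8, red, green, blue), "depth" (480x640 float32, m along the optical axis (not along the pixel's ray), 0 where there is no reading), "fx", "fy", "cx", "cy" (pixels), "world_to_cam" (4x4, takes a point from world to camera coordinates); the wrist camera has in their place "mount" (4x4, takes a point from camera to tool coordinates, whose origin is the TCP and whose axes are the flange's). Camera axes: x right, y down, z forward; pixel columns grow to the right and rows downward; lengths in m; the calibration is good to about 2 mm. The wrist camera is an equidistant fisheye: a pixel r from the principal point sees the ray r / f radians off the axis. A picture is of the moment at which its call begins: read the wrist's pose just before it.
- ctrl.sign_off(): hands the job in; it is judged then, once.
The state is a dict: "time": time; "q": joint angles; "joint_vel": joint speeds; "joint_efforts": joint torques, N m; "position": TCP position; "orientation": TCP orientation; "ft_force": force on the tool from outside, world axes, zero at the start; "moment": the same for the moment, N m; "opening": finger opening in m; "grip_force": force on a finger pad.
Only numpy, scipy, OpenCV 4.12 (cv2) and the standard library are available. Lean on these libraries where they do the work, as an engineer would, in place of code of your own. Each camera call takes 0.05 s, during which the arm holds its last target. There are 200 camera calls.

## Working session

There is one attempt and no reset: what is moved stays moved. The work goes in short steps, Python scripts to look and compute and a shell command to move; the robot and the scene stay as the last step left them, time stands still between calls to the robot, and variables do not carry over. Pictures are saved under pics/ and viewed, at most 14 in all, crops included, and the job is handed in when it is done.

```bash
ls; mkdir -p pics
python3 - <<'E'
from bench import ctrl
import cv2,numpy as np,pickle
s=ctrl.observe();print({k:np.round(v,3).tolist() for k,v in s.items()})
for n in("scene","top"):
    f=ctrl.grab_frame(n);pickle.dump(f,open(f'{n}0.pkl','wb'));cv2.imwrite(f'pics/{n}0.png',f['pixels'][:,:,::-1]);print(n,f['fx'],f['fy'],f['cx'],f['cy'],np.round(f['world_to_cam'],3).tolist())
E
```

```text
pics
{'time': 0.0, 'q': [1.0, 0.291, -0.154, 1.127, -0.0, 1.432], 'joint_vel': [0.0, 0.0, -0.001, 0.0, 0.001, 0.001], 'joint_efforts': [0.003, -53.714, 33.137, 0.016, 0.0, 0.0], 'position': [0.219, 0.476, 0.242], 'orientation': [0.214, 0.977, -0.001, -0.0], 'ft_force': [-0.496, 0.656, 0.052], 'moment': [-0.05, -0.009, -0.053], 'grip_force': 0.0, 'opening': 0.085}
scene 480.01912581752305 480.01912581752305 320.8881906748653 236.30822960051694 [[0.822, -0.569, -0.01, -0.379], [-0.234, -0.322, -0.917, 0.155], [0.518, 0.757, -0.398, 0.904], [0.0, 0.0, 0.0, 1.0]]
top 493.60193294395776 493.60193294395776 321.7816515335172 240.87166313008808 [[-0.025, -1.0, -0.014, 0.027], [-0.988, 0.027, -0.154, 0.487], [0.154, 0.01, -0.988, 1.145], [0.0, 0.0, 0.0, 1.0]]
```

View pics/top0.png

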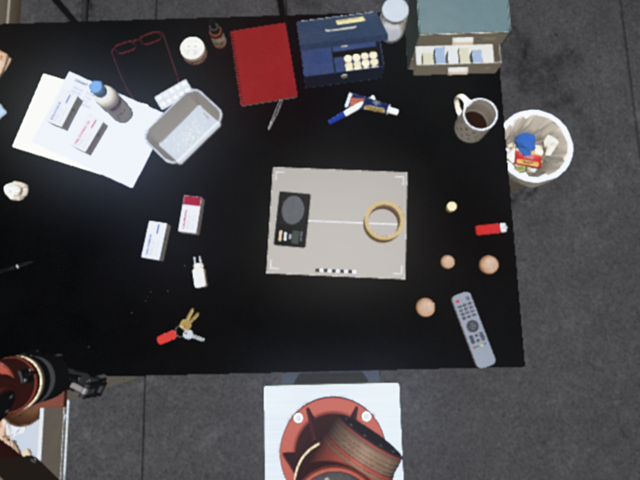

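View pics/scene0.png

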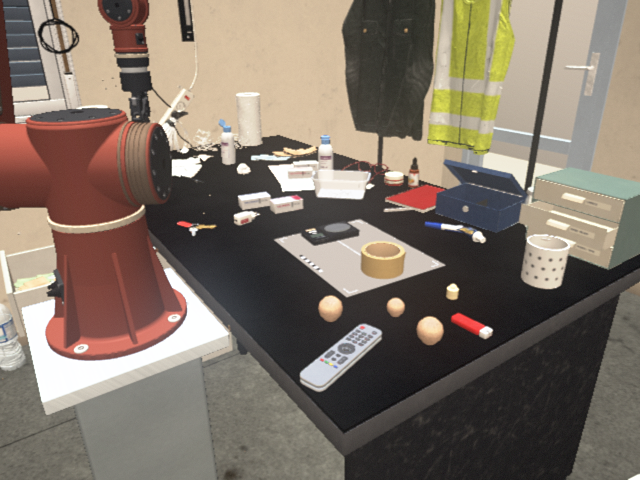

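The top view shows the mat centred at (337,223) with the scale at (292,220) and the tape at (384,222). The crimson carton is at (190,215), blue carton (155,241), charger (199,272), lighter (491,229), weight (452,207), and three knobs at (447,262), (425,307) and (488,264). The scene view agrees with this. Next I measure them.

```bash
cat > h.py <<'E'
import numpy as np,cv2,pickle
def ray(f,uv,z):
    uv=np.atleast_2d(np.asarray(uv,float));W=f['world_to_cam'];R=W[:3,:3];t=W[:3,3]
    d=np.c_[(uv[:,0]-f['cx'])/f['fx'],(uv[:,1]-f['cy'])/f['fy'],np.ones(len(uv))]@R
    c=-R.T@t
    return c+d*((z-c[2])/d[:,2])[:,None]
def pts(f):
    v,u=np.mgrid[:480,:640];d=f['depth'];W=f['world_to_cam']
    p=np.dstack([(u-f['cx'])/f['fx']*d,(v-f['cy'])/f['fy']*d,d])
    return (p-W[:3,3])@W[:3,:3]
def rect(xy):
    (c,s,a)=cv2.minAreaRect((np.asarray(xy)[:,:2]*1000).astype(np.float32))
    b=cv2.boxPoints((c,s,a));e=[b[1]-b[0],b[2]-b[1]];e=max(e,key=np.linalg.norm)
    return np.round(c,1),np.round(sorted(s),1),round(float(np.arctan(e[1]/e[0])) if e[0] else 1.571,3)
E
python3 - <<'E'
from h import *
f=pickle.load(open('top0.pkl','rb'));P=pts(f);im=f['pixels'].astype(int);hsv=cv2.cvtColor(f['pixels'],cv2.COLOR_RGB2HSV)
V=hsv[...,2];S=hsv[...,1]
def big(m,u0,v0,u1,v1):
    k=np.zeros_like(m,np.uint8);k[v0:v1,u0:u1]=m[v0:v1,u0:u1]
    n,l,s,c=cv2.connectedComponentsWithStats(k);i=1+s[1:,4].argmax();c,_=cv2.findContours((l==i).astype(np.uint8),0,2);return max(c,key=cv2.contourArea)[:,0],l==i
for n,box,z,m in [('mat',(255,160,415,285),.003,V>70),('carton',(175,190,210,238),.031,V>90),('blue',(135,215,174,266),.031,V>90),('charger',(185,250,212,292),.026,V>90),('lighter',(468,215,512,242),.012,V>90),
 ('knobA',(437,250,460,273),.016,V>70),('knobB',(412,293,440,322),.02,V>70),('knobC',(474,250,502,278),.02,V>70),('weight',(443,198,462,217),.014,V>70),('tape',(355,195,410,250),.048,S>100),('scale',(270,185,315,253),.021,V<75)]:
    c,M=big(m,*box);r=rect(ray(f,c,z));q=P[M];q=q[f['depth'][M]>0]
    (x,y),rad=cv2.minEnclosingCircle((ray(f,c,z)[:,:2]*1000).astype(np.float32))
    print(n,r,'circ',round(x,1),round(y,1),round(rad*2,1),'zmax',np.round(np.percentile(q[:,2],[50,95]),3), 'area-dia',round(np.sqrt(M.sum()*4/np.pi)*1.1/493*1000,1))
m=(V>200)
M=np.zeros_like(m);M[215:230,312:362]=m[215:230,312:362];v,u=np.nonzero(M);p=ray(f,np.c_[u,v],.003);print('line',p.mean(0),np.polyfit(p[:,1],p[:,0],1),p[:,1].min(),p[:,1].max())
m=cv2.medianBlur(f['pixels'],3);cv2.imwrite('pics/crop.png',cv2.resize(f['pixels'][180:340,260:520,::-1],None,fx=3,fy=3,interpolation=2))
E
```

```text
mat (array([541.2, -24.6]), array([273.8, 343.6]), 1.501) circ 540.2 -24.9 434.1 zmax [0.003 0.02 ] area-dia 291.5
carton (array([563.4, 333.4]), array([52.8, 94. ]), -0.15) circ 563.8 333.1 102.2 zmax [0.031 0.035] area-dia 71.1
blue (array([501.9, 418.3]), array([55.4, 94.8]), -0.184) circ 502.4 420.5 102.8 zmax [0.031 0.035] area-dia 73.4
charger (array([422.4, 313.7]), array([32.1, 75.4]), 0.135) circ 423.2 311.9 76.8 zmax [0.024 0.03 ] area-dia 47.4
lighter (array([ 511.3, -400.1]), array([26.1, 79.5]), -1.479) circ 511.3 -400.1 79.5 zmax [0.011 0.015] area-dia 46.1
knobA (array([ 432.6, -286.7]), array([31.6, 34.1]), 1.544) circ 432.6 -287.3 36.0 zmax [0.026 0.033] area-dia 33.0
knobB (array([ 326.1, -226.8]), array([42.7, 45.1]), -0.054) circ 325.5 -227.1 46.8 zmax [0.037 0.045] area-dia 44.3
knobC (array([ 423.6, -384.7]), array([43.5, 46.2]), 1.544) circ 423.5 -384.7 48.4 zmax [0.037 0.044] area-dia 44.3
weight (array([ 568.6, -306.8]), array([27. , 28.1]), -0.063) circ 568.6 -305.6 30.8 zmax [0.017 0.028] area-dia 26.3
tape (array([ 485.7, -128.5]), array([ 2.4, 23.7]), 1.544) circ 485.5 -128.5 23.8 zmax [0.033 0.039] area-dia 9.1
scale (array([546.9,  86.9]), array([ 74.1, 131.1]), -0.124) circ 547.3 87.7 146.8 zmax [0.02  0.024] area-dia 73.0
line [ 0.54109315 -0.02381369  0.003     ] [0.06426573 0.54262355] -0.08367239722086242 0.03790729622780231
```

View pics/crop.png

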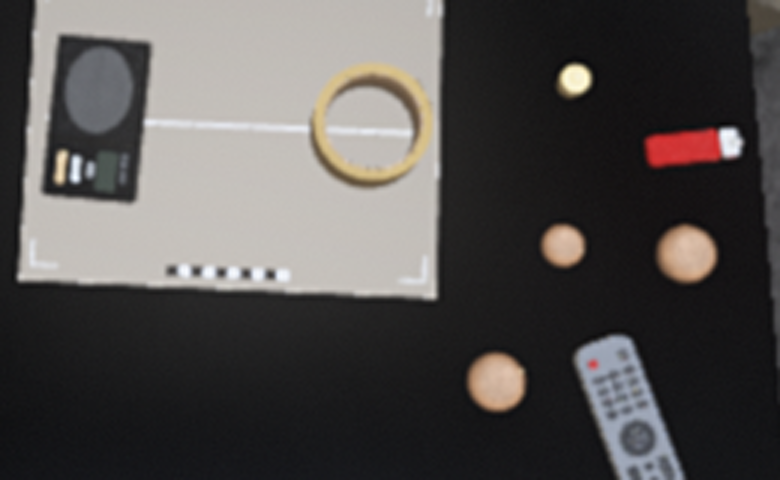

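The crop shows the tape ring centred at about (383.7,221.7) in full-image pixels and the scale left of it with its pan to the back. Knob A at (447,262) measures about 34 mm, so it is the one meant. I'll refine the tape, scale and carton from their top-face pixels and add a move calculator.

```bash
cat >> h.py <<'E'
from scipy.spatial.transform import Rotation as Ro
def go(x,y,z,yaw):
    "mm, yaw of tool y in world (mod pi); prints the row"
    from bench import ctrl
    s=ctrl.observe();R=Ro.from_quat(s['orientation']);p=np.array(s['position'])*1000
    cy=R.as_matrix()[:,1];a=np.arctan2(cy[1],cy[0]);yaw=a+(yaw-a+np.pi/2)%np.pi-np.pi/2
    Y=np.array([np.cos(yaw),np.sin(yaw),0]);Z=np.array([0,0,-1.]);T=np.c_[np.cross(Y,Z),Y,Z]
    d=R.inv().apply(np.array([x,y,z])-p);r=(R.inv()*Ro.from_matrix(T)).as_rotvec()
    print('at',p.round(1),'t',round(s['time'],1),'ROW',r.round(3),d.round(1),'rows',round(max(np.linalg.norm(d)/41.7,np.degrees(np.linalg.norm(r))/7.16),1),'open',round(s['opening']*1000,1),'ft',np.round(s['ft_force'],1))
def wrist(name):
    from bench import ctrl
    s=ctrl.observe();f=ctrl.grab_frame('wrist');f['R']=Ro.from_quat(s['orientation']).as_matrix();f['p']=np.array(s['position'])
    cv2.imwrite(f'pics/{name}.png',f['pixels'][:,:,::-1]);pickle.dump(f,open(name+'.pkl','wb'));return f
def wray(f,uv,z):
    uv=np.atleast_2d(np.asarray(uv,float));a=(uv-[f['cx'],f['cy']])/[f['fx'],f['fy']];r=np.linalg.norm(a,axis=1)+1e-9
    d=np.c_[a*(np.sin(r)/r)[:,None],np.cos(r)];M=f['mount'];d=d@M[:3,:3].T@f['R'].T;c=f['R']@M[:3,3]+f['p']
    return c+d*((z-c[2])/d[:,2])[:,None]
E
python3 - <<'E'
from h import *
f=pickle.load(open('top0.pkl','rb'));P=pts(f)
def top(n,b,lo,hi):
    M=np.zeros((480,640),bool);u0,v0,u1,v1=b;M[v0:v1,u0:u1]=((P[...,2]>lo)&(P[...,2]<hi)&(f['depth']>0))[v0:v1,u0:u1]
    p=P[M];print(n,M.sum(),rect(p),'mean',(p.mean(0)*1000).round(1),'circ',cv2.minEnclosingCircle((p[:,:2]*1000).astype(np.float32)))
top('tape',(355,195,410,250),.044,.052)
top('scale',(268,183,318,253),.015,.028)
top('carton',(170,185,212,240),.027,.036)
top('blue',(135,215,174,266),.027,.036)
go(545,337,200,1.41)
E
```

```text
tape 355 (array([ 532.7, -134.1]), array([92.5, 93.4]), 1.518) mean [ 532.  -135.3   49.3] circ ((532.6155395507812, -134.68492126464844), 48.095638275146484)
scale 1616 (array([549.4,  87.5]), array([ 78.1, 134.2]), -0.129) mean [549.4  87.5  20.2] circ ((549.3523559570312, 88.02407836914062), 74.6347427368164)
carton 643 (array([566. , 336.2]), array([46.1, 90.7]), -0.141) mean [565.2 335.4  31.6] circ ((565.1807861328125, 335.24957275390625), 48.804874420166016)
blue 652 (array([503.3, 421.7]), array([46.3, 90.2]), -0.174) mean [503.5 421.3  31.6] circ ((503.1553039550781, 421.7618408203125), 49.54936981201172)
at [219.5 476.5 241.8] t 0.1 ROW [-0.001 -0.    -0.271] [-354.     9.6   41.8] rows 8.6 open 85.4 ft [ 0.6 -1.1  0.3]
```

```bash
python3 -m handwheel '[0,0,-0.27,-354,10,42,75, 0,0,-0.27,-354,10,42,75, 0,0,-0.27,-354,10,42,75, 0,0,-0.27,-354,10,42,75, 0,0,-0.27,-354,10,42,75, 0,0,-0.27,-354,10,42,75, 0,0,-0.27,-354,10,42,75, 0,0,-0.27,-354,10,42,75, 0,0,-0.27,-354,10,42,75, 0,0,-0.27,-354,10,42,75, 0,0,-0.27,-354,10,42,75, 0,0,-0.27,-354,10,42,75]' 30
python3 - <<'E'
from h import *
f=wrist('w1');print(f['mount'].round(3).tolist(),f['fx'],f['cx'],f['cy'])
go(565.5,336,70,1.426);go(565.5,336,14,1.426)
E
```

```text
time: 1.1
position: [0.5448, 0.3377, 0.1998]
orientation: [0.081, 0.997, -0.0, -0.001]
ft_force: [-0.7, 0.6, -0.2]
opening: 0.0748
grip_force: 0.0
[[0.0, -0.956, -0.294, 0.075], [1.0, 0.0, -0.0, -0.0], [0.0, -0.294, 0.956, -0.132], [0.0, 0.0, 0.0, 1.0]] 371.64829954431775 316.36774720219813 244.98604538519444
at [544.4 338.1 200.2] t 1.1 ROW [-0.    -0.001 -0.016] [-21.2   1.3 130.1] rows 3.2 open 75.0 ft [0.  0.6 0.6]
at [544.4 338.1 200.2] t 1.1 ROW [-0.    -0.001 -0.016] [-21.3   1.4 186.1] rows 4.5 open 75.0 ft [0.  0.6 0.6]
```

View pics/w1.png

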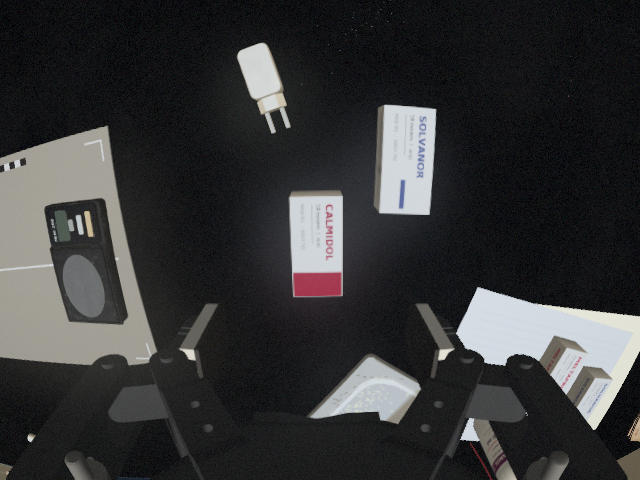

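The wrist view shows the carton top with corners (290,192), (342,191), (343,296) and (293,297), and the blue carton well to the right at (406,160). I'll cross-check the carton pose.

Run:
```python
from h import *
f=pickle.load(open('w1.pkl','rb'))
print(rect(wray(f,[(290.5,192),(342,191),(343,296),(293,297)],.031)))
g=cv2.cvtColor(f['pixels'],cv2.COLOR_RGB2HSV);m=np.zeros((480,640),np.uint8);m[180:305,280:355]=(g[...,2]>120)[180:305,280:355]
c=max(cv2.findContours(m,0,2)[0],key=cv2.contourArea)[:,0];print(rect(wray(f,c,.031)))
```

```text
(array([563.2, 334.4]), array([44.6, 93.9]), -0.14)
(array([563.1, 333.9]), array([44.1, 93.1]), -0.142)
```

```bash
python3 -m handwheel '[0,0,-0.016,-20,2,130,75, 0,0,-0.016,-20,2,130,75, 0,0,-0.016,-20,2,130,75, 0,0,-0.016,-20,2,130,75, 0,0,-0.016,-20,2,186,75, 0,0,-0.016,-20,2,186,75, 0,0,-0.016,-20,2,186,75, 0,0,-0.016,-20,2,186,30, 0,0,-0.016,-20,2,186,30, 0,0,-0.016,-20,2,186,30, 0,0,-0.016,-20,2,186,30, 0,0,-0.016,-20,2,186,30, 0,0,-0.016,-20,2,186,30, 0,0,-0.016,-20,2,186,30, 0,0,-0.016,-20,2,186,30]' 30
python3 - <<'E'
from h import *
t=np.array([532.6,-134.7]);s=np.array([549.4,87.5]);m=(t+s)/2;d=s-t;print('mid',m,'dist',np.linalg.norm(d),'x axis yaw from tape-scale',np.arctan2(-d[0],d[1]))
L=m[1]/1000*0.0643+0.5426;print('line x at mid',L)
E
```

```text
time: 2.4
position: [0.5669, 0.3376, 0.0172]
orientation: [0.073, 0.997, 0.001, 0.002]
ft_force: [-1.9, 1.7, 7.8]
opening: 0.0436
grip_force: 31.7
mid [541.  -23.6] dist 222.83419845257146 x axis yaw from tape-scale -0.07546398260549478
line x at mid 0.54108252
```

```bash
python3 -m handwheel '[0,0,0,0,0,-40,30, 0,0,0,0,0,-83,30, 0,0,0,0,0,-83,30, 0,0,0,0,0,-83,30]'
python3 - <<'E'
from h import *
go(542.5,-23.6,100,1.503)
E
```

```text
time: 2.73
position: [0.568, 0.3378, 0.102]
orientation: [0.073, 0.997, 0.002, 0.003]
ft_force: [0.3, -0.5, -1.5]
opening: 0.0435
grip_force: 31.2
at [568.  337.8 102. ] t 2.7 ROW [ 0.004  0.007 -0.078] [ -27.2 -361.3    0.7] rows 8.7 open 43.5 ft [ 0.3 -0.5 -1.5]
```

```bash
python3 -m handwheel '[0,0,-0.078,-27,-361,0,30, 0,0,-0.078,-27,-361,0,30, 0,0,-0.078,-27,-361,0,30, 0,0,-0.078,-27,-361,0,30, 0,0,-0.078,-27,-361,0,30, 0,0,-0.078,-27,-361,0,30, 0,0,-0.078,-27,-361,0,30, 0,0,-0.078,-27,-361,0,30, 0,0,-0.078,-27,-361,0,30, 0,0,-0.078,-27,-361,0,30, 0,0,-0.078,-27,-361,0,30, 0,0,-0.078,-27,-361,0,30]'
python3 - <<'E'
from h import *
f=wrist('w2')
go(542.5,-23.6,30,1.503)
E
```

```text
time: 3.73
position: [0.5394, -0.0242, 0.0971]
orientation: [0.034, 0.999, 0.0, -0.0]
ft_force: [-0.3, -0.4, -0.0]
opening: 0.0431
grip_force: 31.2
at [539.5 -23.7  97.1] t 3.8 ROW [ 0.    -0.001  0.001] [-3.   0.3 67.1] rows 1.6 open 43.6 ft [ 0.  -0.3 -0.7]
```

View pics/w2.png

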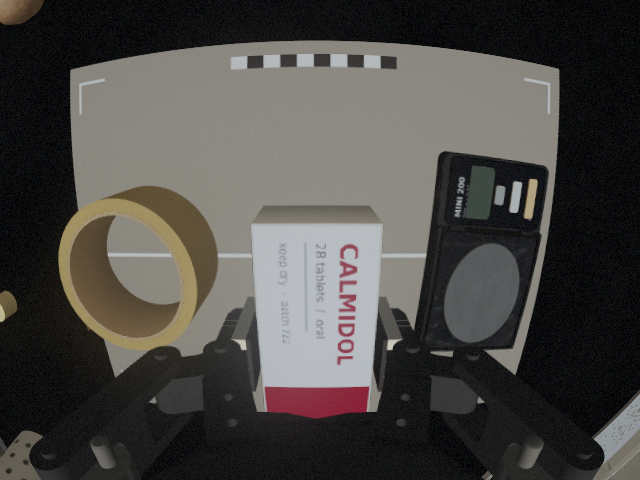

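The carton hangs level between the pads, with its front top edge running from (252,223) to (381,223). The centre line shows at (225,255) and (415,255).

Run:
```python
from h import *
f=pickle.load(open('w2.pkl','rb'))
print(wray(f,[(252,223),(381,223)],.111).round(4)[:,:2].tolist())
print('line',wray(f,[(225,255.5),(415,256)],.003).round(4)[:,:2].tolist())
g=cv2.cvtColor(f['pixels'],cv2.COLOR_RGB2HSV);m=((g[...,0]>15)&(g[...,0]<30)&(g[...,1]>90)&(g[...,2]>60)).astype(np.uint8);m[:170]=m[:170]
m[:,230:]=0;m[:,:50]=0
P=None
d=f['depth'];v,u=np.nonzero(m);dd=d[v,u]
# top face: hull of bright part
b=(m>0)&(g[...,2]>140);v,u=np.nonzero(b);p=wray(f,np.c_[u,v],.051)
print(b.sum(),cv2.minEnclosingCircle((p[:,:2]*1000).astype(np.float32)))
# scale footprint corners by eye at top
print(rect(wray(f,[(444,152),(546,166),(513,349),(423,346)],.024)))
```

```text
[[0.4919, -0.0429], [0.4948, -0.0003]]
line [[0.5372, -0.0847], [0.5461, 0.04]]
4355 ((532.353759765625, -136.60000610351562), 47.1560173034668)
(array([547.1,  83.2]), array([ 72.4, 134.2]), -0.078)
```

```bash
python3 -m handwheel '[0,0,0,-3,0,40,30, 0,0,0,-3,0,65,30, 0,0,0,-3,0,72,30, 0,0,0,-3,0,72,30, 0,0,0,-3,0,72,30, 0,0,0,-3,0,72,30]'
python3 - <<'E'
from h import *
go(542.2,-23.8,20.2,1.503)
E
```

```text
time: 4.28
position: [0.5438, -0.0245, 0.0267]
orientation: [0.033, 0.999, -0.0, 0.001]
ft_force: [0.4, -0.0, -0.8]
opening: 0.0436
grip_force: 31.2
at [543.8 -24.5  26.7] t 4.3 ROW [-0.     0.002  0.001] [1.6 0.6 6.5] rows 0.2 open 43.6 ft [ 0.4 -0.  -0.8]
```

```bash
python3 -m handwheel '[0,0,0,1,0,4,30, 0,0,0,1,0,6,30, 0,0,0,1,0,6,30, 0,0,0,1,0,6,30, 0,0,0,1,0,6,52, 0,0,0,1,0,6,60, 0,0,0,1,0,6,60, 0,0,0,1,0,6,60, 0,0,0,1,0,-40,60, 0,0,0,1,0,-80,60, 0,0,0,1,0,-120,60, 0,0,0,1,0,-150,60, 0,0,0,1,0,-150,60, 0,0,0,1,0,-150,60, 0,0,0,1,0,-150,60, 0,0,0,1,0,-150,60]'
python3 - <<'E'
from h import *
f=wrist('w3')
go(505,-340,170,0.0)
E
```

```text
time: 5.62
position: [0.5408, -0.0246, 0.174]
orientation: [0.034, 0.999, 0.0, -0.001]
ft_force: [-0.2, 0.1, 0.1]
opening: 0.0602
grip_force: 0.0
at [540.8 -24.6 173.9] t 5.7 ROW [-0.002 -0.002  1.503] [  14.3 -317.1    3.8] rows 12.0 open 59.7 ft [-0.   0.1  0.7]
```

View pics/w3.png

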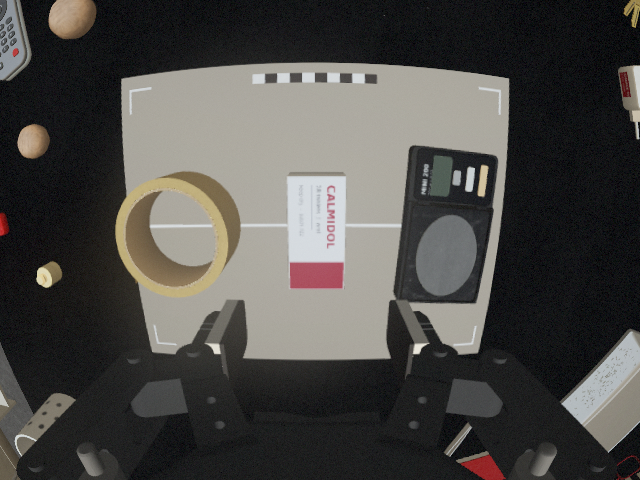

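The carton lies on the line with its top at corners (288,175), (345,176), (344,289) and (290,288). I'll check this numerically, and take the lighter's approach from the top-view fit.

Run:
```python
from h import *
f=pickle.load(open('w3.pkl','rb'))
print('carton',rect(wray(f,[(288,175),(345,176),(344,289),(290,288)],.034)))
print('line',wray(f,[(245,226),(398,226.5)],.003).round(4)[:,:2].tolist())
p=wray(f,[(155,226),(395,226)],.003)
g=cv2.cvtColor(f['pixels'],cv2.COLOR_RGB2HSV)
k=(g[...,2]<70).astype(np.uint8);m=np.zeros_like(k);m[140:310,390:500]=k[140:310,390:500]
# pan ellipse
q=((g[...,2]>70)&(g[...,2]<140)&(g[...,1]<60)).astype(np.uint8);n=np.zeros_like(q);n[210:300,408:482]=q[210:300,408:482]
c=max(cv2.findContours(n,0,1)[0],key=cv2.contourArea)[:,0];print('pan',cv2.minEnclosingCircle((wray(f,c,.022)[:,:2]*1000).astype(np.float32)),cv2.boundingRect(c))
from bench import ctrl
F=ctrl.grab_frame('top');pickle.dump(F,open('top1.pkl','wb'));P=pts(F)
M=(P[...,2]>.028)&(P[...,2]<.04)&(abs(P[...,0]-.54)<.06)&(abs(P[...,1]+.025)<.04)&(F['depth']>0)
print('top carton',M.sum(),rect(P[M]))
```

```text
carton (array([540.9, -24.5]), array([43.2, 90.5]), -0.071)
line [[0.5377, -0.0858], [0.547, 0.0445]]
pan ((570.822509765625, 84.00537109375), 36.44353103637695) (415, 215, 62, 82)
top carton 0 (array([0., 0.]), array([0., 0.]), 1.571)
```

Run:
```python
from h import *
go(511,-375,150,0.09)
```

```text
at [540.8 -24.6 174. ] t 5.7 ROW [-0.002 -0.002  1.413] [   6.  -351.6   23.9] rows 11.3 open 60.0 ft [0.1 0.  0. ]
```

```bash
python3 -m handwheel '[0,0,1.413,6,-352,24,60, 0,0,1.413,6,-352,24,60, 0,0,1.413,6,-352,24,60, 0,0,1.413,6,-352,24,60, 0,0,1.413,6,-352,24,60, 0,0,1.413,6,-352,24,60, 0,0,1.413,6,-352,24,60, 0,0,1.413,6,-352,24,60, 0,0,1.413,6,-352,24,60, 0,0,1.413,6,-352,24,60, 0,0,1.413,6,-352,24,60, 0,0,1.413,6,-352,24,60, 0,0,1.413,6,-352,24,60, 0,0,1.413,6,-352,24,60, 0,0,1.413,6,-352,24,60]'
python3 - <<'E'
from h import *
f=wrist('w4');g=cv2.cvtColor(f['pixels'],cv2.COLOR_RGB2HSV)
m=(((g[...,0]<8)|(g[...,0]>172))&(g[...,1]>150)&(g[...,2]>80)).astype(np.uint8)
for c in cv2.findContours(m,0,1)[0]:
    if cv2.contourArea(c)>300: print('red',cv2.boundingRect(c),rect(wray(f,c[:,0],.011)))
go(511,-400,14,0.09)
E
```

```text
time: 6.97
position: [0.5117, -0.3752, 0.1508]
orientation: [0.674, 0.739, -0.0, -0.0]
ft_force: [0.6, -0.4, -0.6]
opening: 0.0603
grip_force: 0.0
red (298, 218, 33, 74) (array([ 511.4, -393.1]), array([24.6, 60. ]), -1.494)
at [ 511.8 -375.3  150.9] t 7.0 ROW [-0.    -0.     0.002] [-24.6  -3.  136.9] rows 3.3 open 59.8 ft [ 0.1 -0.5  0. ]
```

View pics/w4.png

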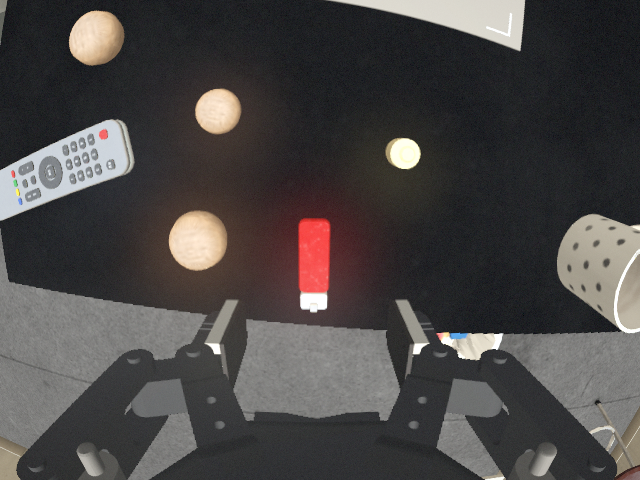

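The red body spans (298..331, 218..292), the grey end reaches row 311, and there is clear space on both sides.

```bash
python3 -m handwheel '[0,0,0.013,-25,0,80,60, 0,0,0.013,-25,0,80,60, 0,0,0.013,-25,0,80,60, 0,0,0.013,-25,0,120,60, 0,0,0.013,-25,0,137,60, 0,0,0.013,-25,0,138,60, 0,0,0.013,-25,0,138,60, 0,0,0.013,-25,0,138,15, 0,0,0.013,-25,0,138,15, 0,0,0.013,-25,0,138,15, 0,0,0.013,-25,0,138,15, 0,0,0.013,-25,0,138,15, 0,0,0.013,-25,0,138,15, 0,0,0.013,-25,0,138,15, 0,0,0.013,-25,0,138,15]' 25
python3 - <<'E'
from h import *
go(511,-400,150,0.09)
E
```

```text
time: 8.27
position: [0.5151, -0.4012, 0.0154]
orientation: [0.679, 0.734, 0.0, 0.002]
ft_force: [-1.0, 0.1, 6.1]
opening: 0.0236
grip_force: 24.5
at [ 515.1 -401.2   15.4] t 8.3 ROW [ 0.002  0.002 -0.013] [   1.2   -3.7 -134.6] rows 3.2 open 23.6 ft [-1.   0.1  6.1]
```

```bash
python3 -m handwheel '[0,0,0,0,0,-40,15, 0,0,0,0,0,-80,15, 0,0,0,0,0,-110,15, 0,0,0,0,0,-110,15, 0,0,0,0,0,-110,15, 0,0,0,0,0,-110,15]'
python3 - <<'E'
from h import *
go(541,-24.5,110,1.501)
E
```

```text
time: 8.77
position: [0.5141, -0.4003, 0.1236]
orientation: [0.679, 0.734, -0.0, 0.0]
ft_force: [1.2, -0.4, -1.4]
opening: 0.0233
grip_force: 25.1
at [ 514.1 -400.3  123.6] t 8.8 ROW [-0.000e+00  1.000e-03 -1.424e+00] [372.7  55.8  13.5] rows 11.4 open 23.3 ft [ 1.2 -0.4 -1.4]
```

```bash
python3 -m handwheel '[0,0,-1.424,373,56,13,15, 0,0,-1.424,373,56,13,15, 0,0,-1.424,373,56,13,15, 0,0,-1.424,373,56,13,15, 0,0,-1.424,373,56,13,15, 0,0,-1.424,373,56,13,15, 0,0,-1.424,373,56,13,15, 0,0,-1.424,373,56,13,15, 0,0,-1.424,373,56,13,15, 0,0,-1.424,373,56,13,15, 0,0,-1.424,373,56,13,15, 0,0,-1.424,373,56,13,15, 0,0,-1.424,373,56,13,15, 0,0,-1.424,373,56,13,15, 0,0,-1.424,373,56,13,15]'
python3 - <<'E'
from h import *
f=wrist('w5')
go(541,-24.5,50,1.501)
g=cv2.cvtColor(f['pixels'],cv2.COLOR_RGB2HSV)
m=(((g[...,0]<8)|(g[...,0]>172))&(g[...,1]>150)&(g[...,2]>80)).astype(np.uint8)
for c in cv2.findContours(m,0,1)[0]:
    if cv2.contourArea(c)>300: print('red',cv2.boundingRect(c))
E
```

```text
time: 10.02
position: [0.5408, -0.0243, 0.1097]
orientation: [0.036, 0.999, 0.0, -0.001]
ft_force: [0.1, 0.2, -0.8]
opening: 0.0229
grip_force: 25.1
at [540.9 -24.4 109.9] t 10.1 ROW [ 0.    -0.001 -0.002] [-0.1 -0.1 59.9] rows 1.4 open 23.1 ft [ 0.6 -0.2  0.3]
red (287, 234, 60, 130)
```

View pics/w5.png

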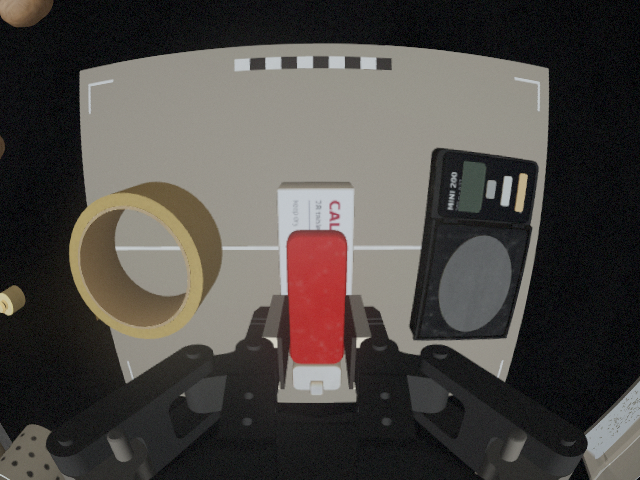

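The lighter is held level and aligned over the carton. Its front edge is at (317,232) and its grey end tip at (317,395). I'll compute its fore-aft offset.

Run:
```python
from h import *
f=pickle.load(open('w5.pkl','rb'));p=wray(f,[(317,232),(317,394)],.1055);print(p.round(4),p.mean(0))
print('carton',rect(wray(f,[(278,187),(353,187)],.034)),wray(f,[(278,187),(353,187)],.034).mean(0))
```

```text
[[ 0.5028 -0.0218  0.1055]
 [ 0.5806 -0.0274  0.1055]] [ 0.54167012 -0.02463106  0.1055    ]
carton (array([495.6, -22.1]), array([ 0. , 42.4]), 1.498) [ 0.49555626 -0.02205757  0.034     ]
```

```bash
python3 -m handwheel '[0,0,0,0,0,35,15, 0,0,0,0,0,52,15, 0,0,0,0,0,57,15, 0,0,0,0,0,59,15, 0,0,0,0,0,59,15, 0,0,0,0,0,59,15, 0,0,0,0,0,59,15]'
python3 - <<'E'
from h import *
go(541,-24.5,49.6,1.501)
E
```

```text
time: 10.65
position: [0.5422, -0.0244, 0.0524]
orientation: [0.035, 0.999, -0.0, 0.001]
ft_force: [0.1, -0.3, 0.0]
opening: 0.023
grip_force: 25.1
at [542.2 -24.4  52.4] t 10.7 ROW [-0.     0.002 -0.   ] [ 1.2 -0.2  2.8] rows 0.1 open 23.0 ft [ 0.1 -0.3  0. ]
```

```bash
python3 -m handwheel '[0,0,0,1,0,2,15, 0,0,0,1,0,2.5,15, 0,0,0,1,0,2.5,15, 0,0,0,1,0,2.5,15, 0,0,0,1,0,2.5,15, 0,0,0,1,0,2.5,28, 0,0,0,1,0,2.5,45, 0,0,0,1,0,2.5,45, 0,0,0,1,0,2.5,45, 0,0,0,1,0,-35,45, 0,0,0,1,0,-75,45, 0,0,0,1,0,-120,45, 0,0,0,1,0,-120,45, 0,0,0,1,0,-120,45, 0,0,0,1,0,-120,45]'
python3 - <<'E'
from h import *
f=wrist('w6')
g=cv2.cvtColor(f['pixels'],cv2.COLOR_RGB2HSV)
m=(((g[...,0]<8)|(g[...,0]>172))&(g[...,1]>150)&(g[...,2]>80)).astype(np.uint8);m[290:]=0
for c in cv2.findContours(m,0,1)[0]:
    if cv2.contourArea(c)>300: print('red',cv2.boundingRect(c),rect(wray(f,c[:,0],.046)))
go(433,-270,130,1.5)
E
```

```text
time: 11.9
position: [0.5402, -0.0241, 0.1712]
orientation: [0.035, 0.999, -0.0, 0.0]
ft_force: [-1.0, 0.1, 0.1]
opening: 0.0448
grip_force: 0.0
red (301, 189, 32, 50) (array([521.5, -23.2]), array([21.9, 35.6]), -0.07)
at [539.5 -24.  170.3] t 11.9 ROW [ 0.    -0.002  0.001] [  89.1 -252.8   40.4] rows 6.5 open 45.1 ft [ 0.9  0.4 -0.8]
```

View pics/w6.png

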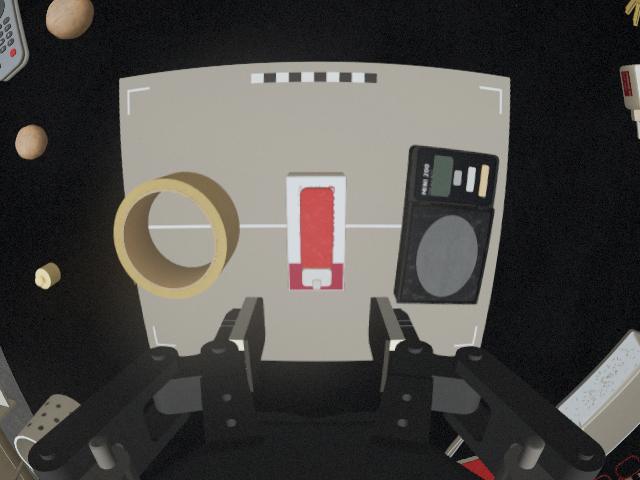

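The lighter lies centred on the carton, with its red body at (317,228) and aligned. Next is the knob.

```bash
python3 -m handwheel '[0,0,0,89,-260,40,65, 0,0,0,89,-260,40,65, 0,0,0,89,-260,40,65, 0,0,0,89,-260,40,65, 0,0,0,89,-260,40,65, 0,0,0,89,-260,40,65, 0,0,0,89,-260,40,65, 0,0,0,89,-260,40,65, 0,0,0,89,-260,40,65, 0,0,0,89,-260,40,65]'
python3 - <<'E'
from h import *
f=wrist('w7')
g=cv2.cvtColor(f['pixels'],cv2.COLOR_RGB2HSV)
m=((g[...,0]<22)&(g[...,1]>50)&(g[...,2]>80)).astype(np.uint8)
for c in cv2.findContours(m,0,1)[0]:
    if cv2.contourArea(c)>300: 
        p=wray(f,c[:,0],.016);(a,b),r=cv2.minEnclosingCircle((p[:,:2]*1000).astype(np.float32));print(cv2.boundingRect(c),round(a,1),round(b,1),round(2*r,1))
go(432.6,-287,15,1.501)
E
```

```text
time: 12.78
position: [0.4327, -0.2764, 0.1301]
orientation: [0.035, 0.999, 0.001, -0.001]
ft_force: [0.4, 0.7, -1.0]
opening: 0.0646
grip_force: 0.0
(512, 324, 37, 53) 548.4 -89.2 71.2
(584, 309, 39, 62) 554.2 3.2 77.2
(440, 289, 101, 65) 509.5 -136.3 95.8
(275, 222, 50, 50) 433.9 -288.4 36.3
(133, 212, 63, 65) 426.0 -388.8 54.7
(346, 48, 71, 69) 324.4 -226.0 48.2
at [ 433.1 -276.1  130.5] t 12.8 ROW [ 0.001 -0.001  0.001] [ -0.4 -11.  115.5] rows 2.8 open 65.3 ft [ 0.  -0.1  1. ]
```

```bash
python3 -m handwheel '[0,0,0,-1,-12,50,65, 0,0,0,-1,-12,50,65, 0,0,0,-1,-12,90,65, 0,0,0,-1,-12,114,65, 0,0,0,-1,-12,114,65, 0,0,0,-1,-12,114,65, 0,0,0,-1,-12,114,25, 0,0,0,-1,-12,114,25, 0,0,0,-1,-12,114,25, 0,0,0,-1,-12,114,25, 0,0,0,-1,-12,114,25, 0,0,0,-1,-12,114,25, 0,0,0,-1,-12,114,25]' 25
python3 - <<'E'
from h import *
go(432.6,-287,120,1.501)
E
```

```text
time: 13.92
position: [0.4347, -0.29, 0.0192]
orientation: [0.035, 0.999, -0.001, 0.001]
ft_force: [-0.2, 2.3, 7.5]
opening: 0.0314
grip_force: 24.0
at [ 434.7 -290.    19.2] t 13.9 ROW [-0.001  0.003  0.   ] [   2.     2.7 -100.8] rows 2.4 open 31.4 ft [-0.2  2.3  7.5]
```

```bash
python3 -m handwheel '[0,0,0,0,1,0,50, 0,0,0,0,1,0,50, 0,0,0,0,1,0,50, 0,0,0,0,1,5,50, 0,0,0,0,1,5,50, 0,0,0,0,1,5,50]' 25
python3 - <<'E'
from h import *
go(432.6,-287,120,1.501)
E
python3 -m handwheel '[0,0,0,0,0,0,25, 0,0,0,0,0,0,25, 0,0,0,0,0,0,25, 0,0,0,0,0,0,25, 0,0,0,0,0,0,25, 0,0,0,0,0,0,25, 0,0,0,0,0,0,25]' 25
```

```text
time: 14.42
position: [0.4333, -0.2881, 0.0119]
orientation: [0.035, 0.999, 0.0, -0.0]
ft_force: [-0.4, -0.2, -1.0]
opening: 0.0499
grip_force: 0.0
at [ 433.3 -288.1   11.9] t 14.4 ROW [ 0.001 -0.001 -0.   ] [   0.8    1.1 -108.1] rows 2.6 open 49.9 ft [-0.4 -0.2 -1. ]
time: 15.0
position: [0.4336, -0.2883, 0.0124]
orientation: [0.035, 0.999, 0.0, -0.0]
ft_force: [-0.8, 0.7, 4.1]
opening: 0.0313
grip_force: 24.7
```

```bash
python3 -m handwheel '[0,0,0,0,0,-30,25, 0,0,0,0,0,-70,25, 0,0,0,0,0,-110,25, 0,0,0,0,0,-110,25, 0,0,0,0,0,-110,25]'
python3 - <<'E'
from h import *
go(623.5,-30.3,115,1.501)
E
```

```text
time: 15.42
position: [0.435, -0.2896, 0.1245]
orientation: [0.035, 0.999, -0.002, 0.002]
ft_force: [-0.1, 0.2, -0.9]
opening: 0.0314
grip_force: 25.0
at [ 435.  -289.6  124.5] t 15.4 ROW [-0.003  0.004  0.   ] [-169.9  271.9    9.3] rows 7.7 open 31.4 ft [-0.1  0.2 -0.9]
```

```bash
python3 -m handwheel '[0,0,0,-170,272,9,25, 0,0,0,-170,272,9,25, 0,0,0,-170,272,9,25, 0,0,0,-170,272,9,25, 0,0,0,-170,272,9,25, 0,0,0,-170,272,9,25, 0,0,0,-170,272,9,25, 0,0,0,-170,272,9,25, 0,0,0,-170,272,9,25, 0,0,0,-170,272,9,25, 0,0,0,-170,272,9,25, 0,0,0,-170,272,9,25]'
python3 - <<'E'
from h import *
f=wrist('w8')
go(623.5,-30.3,15.8,1.501)
E
```

```text
time: 16.42
position: [0.6211, -0.0297, 0.1124]
orientation: [0.035, 0.999, -0.0, -0.001]
ft_force: [-0.2, -0.8, 0.1]
opening: 0.0316
grip_force: 25.0
at [621.3 -29.9 112.8] t 16.5 ROW [-0.    -0.001 -0.001] [-2.4 -0.2 97. ] rows 2.3 open 31.4 ft [0.1 0.2 0.4]
```

View pics/w8.png

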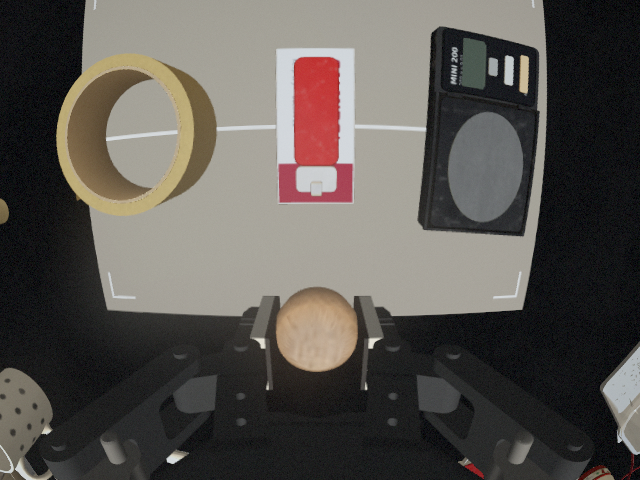

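The knob is held upright at (317,330), in line behind the carton, whose rear end is at (277..354, 203).

Run:
```python
from h import *
f=pickle.load(open('w8.pkl','rb'))
print('rear',wray(f,[(277,203.5),(354,203.5)],.034).round(4).tolist(),'front',wray(f,[(277,49),(354,49)],.034).round(4).tolist())
print('knob',wray(f,[(317,330)],.116).round(4))
```

```text
rear [[0.5843, -0.0505, 0.034], [0.5874, -0.006, 0.034]] front [[0.4952, -0.0433, 0.034], [0.4983, -0.0005, 0.034]]
knob [[ 0.6212 -0.03    0.116 ]]
```

```bash
python3 -m handwheel '[0,0,0,-1,-1,40,25, 0,0,0,-1,-1,80,25, 0,0,0,-1,-1,92,25, 0,0,0,-1,-1,94,25, 0,0,0,-1,-1,94,25, 0,0,0,-1,-1,94,25, 0,0,0,-1,-1,94,25]'
python3 - <<'E'
from h import *
go(622.8,-30.7,15.5,1.501)
E
```

```text
time: 17.05
position: [0.6246, -0.0303, 0.0215]
orientation: [0.035, 0.999, -0.0, 0.002]
ft_force: [0.7, -0.4, -1.0]
opening: 0.0314
grip_force: 25.1
at [624.6 -30.3  21.5] t 17.1 ROW [-0.     0.003 -0.   ] [ 1.8 -0.5  6. ] rows 0.2 open 31.4 ft [ 0.7 -0.4 -1. ]
```

```bash
python3 -m handwheel '[0,0,0,1,0,3,25, 0,0,0,1,0,5,25, 0,0,0,1,0,5.5,25, 0,0,0,1,0,5.5,25, 0,0,0,1,0,5.5,25, 0,0,0,1,0,5.5,25]'
python3 - <<'E'
from h import *
go(622.8,-30.7,15.5,1.501)
E
```

```text
time: 17.55
position: [0.6229, -0.0299, 0.0153]
orientation: [0.035, 0.999, -0.0, 0.001]
ft_force: [-2.4, -1.3, 10.1]
opening: 0.0311
grip_force: 25.7
at [622.9 -29.9  15.3] t 17.6 ROW [-0.     0.002  0.   ] [ 0.  -0.8 -0.2] rows 0.0 open 31.1 ft [-2.4 -1.3 10.1]
```

Contact has been made with the mat at the expected height, so I release gently and rise straight up.

```bash
python3 -m handwheel '[0,0,0,0,0,0,36, 0,0,0,0,0,0,45, 0,0,0,0,0,0,50, 0,0,0,0,0,0,50, 0,0,0,0,0,-20,50, 0,0,0,0,0,-55,50, 0,0,0,0,0,-95,50, 0,0,0,0,0,-120,50, 0,0,0,0,0,-120,50, 0,0,0,0,0,-120,50, 0,0,0,0,0,-120,50]'
python3 - <<'E'
from h import *
f=wrist('w9')
go(560,-300,130,1.5)
E
```

```text
time: 18.47
position: [0.6216, -0.0298, 0.1332]
orientation: [0.035, 0.999, 0.0, -0.0]
ft_force: [-0.7, 0.5, 0.5]
opening: 0.0503
grip_force: 0.0
at [621.2 -29.7 132.5] t 18.5 ROW [ 0.    -0.002  0.001] [  42.2 -273.9    2.6] rows 6.6 open 49.9 ft [-0.7  0.2 -0.2]
```

View pics/w9.png

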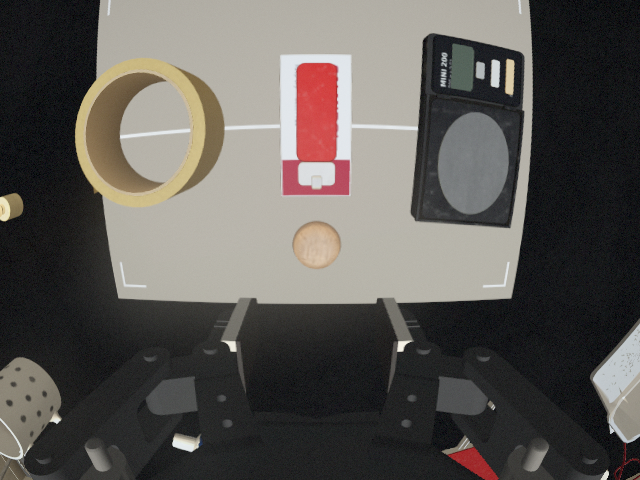

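The knob stands upright at (317,245), in line behind the carton. The weight is next.

```bash
python3 -m handwheel '[0,0,0,33,-275,0,50, 0,0,0,33,-275,0,50, 0,0,0,33,-275,0,50, 0,0,0,33,-275,0,50, 0,0,0,33,-275,0,50, 0,0,0,33,-275,0,50, 0,0,0,33,-275,0,50, 0,0,0,33,-275,0,50, 0,0,0,33,-275,0,50, 0,0,0,33,-275,0,50]'
python3 - <<'E'
from h import *
f=wrist('w10');f0=pickle.load(open('w9.pkl','rb'))
g=cv2.cvtColor(f['pixels'],cv2.COLOR_RGB2HSV)
x=wray(f,[[0,0]],.014)
m=((g[...,2]>70)&(g[...,1]>30)).astype(np.uint8)
for c in cv2.findContours(m,0,1)[0]:
    if cv2.contourArea(c)>300:
        u=cv2.boundingRect(c);p=wray(f,c[:,0],.014);(a,b),r=cv2.minEnclosingCircle((p[:,:2]*1000).astype(np.float32))
        if r<30 and abs(a-569)<50: print(u,round(a,1),round(b,1),round(2*r,1))
cv2.imwrite('pics/w10c.png',cv2.resize(f['pixels'][150:350,200:440,::-1],None,fx=2,fy=2))
print('knob',wray(f0,[(317,245)],.019).round(4))
go(568.6,-306,14,1.501)
E
```

```text
time: 19.35
position: [0.5693, -0.301, 0.1325]
orientation: [0.035, 0.999, 0.001, -0.001]
ft_force: [0.2, 0.1, 1.1]
opening: 0.0504
grip_force: 0.0
(283, 222, 53, 52) 573.5 -307.1 39.0
knob [[ 0.6224 -0.0299  0.019 ]]
at [ 569.7 -300.5  132.8] t 19.4 ROW [ 0.001 -0.002  0.001] [  0.5  -5.7 118.8] rows 2.9 open 49.9 ft [ 0.6  0.4 -0.1]
```

View pics/w10c.png

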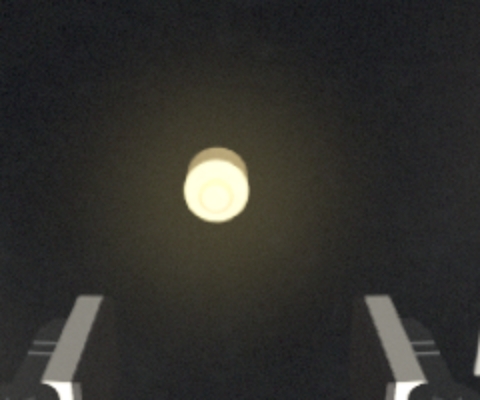

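The weight stands alone and upright. In full-image pixels its shoulder disc is centred at (308,245) and its knob at (308,248).

Run:
```python
from h import *
f=pickle.load(open('w10.pkl','rb'))
print(wray(f,[(308,245),(308,245),(308,248.5)],.018).round(4)[0],wray(f,[(308,248.5)],.027).round(4)[0],wray(f,[(292,245),(324.5,245)],.018).round(4)[:,1])
```

```text
[ 0.5697 -0.3073  0.018 ] [ 0.5694 -0.3071  0.027 ] [-0.3184 -0.2958]
```

```bash
python3 -m handwheel '[0,0,0,0,-7,40,50, 0,0,0,0,-7,80,50, 0,0,0,0,-7,105,50, 0,0,0,0,-7,118,50, 0,0,0,0,-7,119,50, 0,0,0,0,-7,119,50, 0,0,0,0,-7,119,50, 0,0,0,0,-7,119,35, 0,0,0,0,-7,119,12, 0,0,0,0,-7,119,12, 0,0,0,0,-7,119,12, 0,0,0,0,-7,119,12, 0,0,0,0,-7,119,12, 0,0,0,0,-7,119,12, 0,0,0,0,-7,119,12]' 30
python3 - <<'E'
from h import *
go(571,84.3,110,1.501)
E
python3 -m handwheel '[0,0,0,0,0,-30,12, 0,0,0,0,0,-70,12, 0,0,0,0,0,-100,12, 0,0,0,0,0,-100,12, 0,0,0,0,0,-100,12, 0,0,0,0,0,-100,12]'
python3 - <<'E'
from h import *
go(571,84.3,110,1.501)
E
```

```text
time: 20.65
position: [0.5703, -0.3092, 0.0163]
orientation: [0.035, 0.999, -0.0, 0.001]
ft_force: [-0.6, 0.7, 5.2]
opening: 0.021
grip_force: 29.2
at [ 570.3 -309.2   16.3] t 20.6 ROW [-0.001  0.002  0.   ] [ 26.6 392.6 -94.1] rows 9.7 open 21.0 ft [-0.6  0.7  5.2]
time: 21.15
position: [0.5692, -0.3087, 0.1146]
orientation: [0.035, 0.999, 0.0, -0.0]
ft_force: [-0.5, 0.8, -1.5]
opening: 0.0206
grip_force: 29.9
at [ 569.2 -308.7  114.6] t 21.1 ROW [ 0. -0. -0.] [ 25.7 392.2   4.6] rows 9.4 open 20.6 ft [-0.5  0.8 -1.5]
```

```bash
python3 -m handwheel '[0,0,0,26,392,0,12, 0,0,0,26,392,0,12, 0,0,0,26,392,0,12, 0,0,0,26,392,0,12, 0,0,0,26,392,0,12, 0,0,0,26,392,0,12, 0,0,0,26,392,0,12, 0,0,0,26,392,0,12, 0,0,0,26,392,0,12, 0,0,0,26,392,0,12, 0,0,0,26,392,0,12, 0,0,0,26,392,0,12, 0,0,0,26,392,0,12, 0,0,0,26,392,0,12]'
python3 - <<'E'
from h import *
f=wrist('w11');cv2.imwrite('pics/w11c.png',cv2.resize(f['pixels'][80:440,160:560,::-1],None,fx=1.5,fy=1.5))
go(571,84.3,38.3,1.501)
E
```

```text
time: 22.32
position: [0.5706, 0.0828, 0.1141]
orientation: [0.036, 0.999, -0.0, -0.001]
ft_force: [0.4, -0.4, -0.8]
opening: 0.0204
grip_force: 30.0
at [570.7  82.7 114.3] t 22.4 ROW [-0.    -0.001 -0.002] [-0.3  1.6 76. ] rows 1.8 open 20.7 ft [-1.2 -0.5 -1.2]
```

View pics/w11c.png

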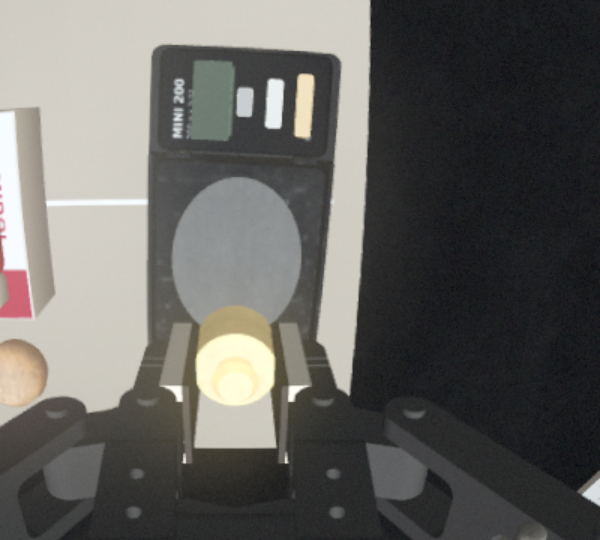

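The weight is held upright, and the pan's front arc is at crop row 177 with left and right extremes at columns 172 and 301.

Run:
```python
from h import *
f=pickle.load(open('w11.pkl','rb'))
uv=np.array([(172,256),(301,256),(238,177),(195,200),(282,200),(180,290),(293,290),(183,220),(293,222)])/1.5+[160,80]
p=wray(f,uv,.022)[:,:2]*1000;print(p.round(1).tolist())
A=np.c_[2*p,np.ones(len(p))];s=np.linalg.lstsq(A,(p**2).sum(1),rcond=None)[0];print(s[:2],np.sqrt(s[2]+s[0]**2+s[1]**2))
print('weight top',wray(f,[(160+236/1.5,80+380/1.5)],.126))
```

```text
[[566.5, 55.9], [570.4, 110.6], [534.7, 86.2], [543.0, 67.9], [545.6, 103.7], [582.2, 57.7], [585.7, 106.6], [551.1, 62.1], [555.3, 107.8]]
[566.43697672  83.60754469] 28.637020736409898
weight top [[0.56726719 0.08290557 0.126     ]]
```

```bash
python3 -m handwheel '[0,0,0,0,1.4,40,12, 0,0,0,0,1.4,64,12, 0,0,0,0,1.4,70,12, 0,0,0,0,1.4,72,12, 0,0,0,0,1.4,72,12, 0,0,0,0,1.4,72,12, 0,0,0,0,1.4,72,12, 0,0,0,0,1.4,72,12]'
python3 - <<'E'
from h import *
go(571,84.2,38.3,1.501)
E
```

```text
time: 23.03
position: [0.5719, 0.0854, 0.0441]
orientation: [0.035, 0.999, 0.0, 0.001]
ft_force: [0.5, -0.0, -0.3]
opening: 0.0204
grip_force: 30.0
at [571.9  85.4  44.1] t 23.0 ROW [ 0.     0.002 -0.   ] [ 0.9 -1.2  5.8] rows 0.1 open 20.4 ft [ 0.5 -0.  -0.3]
```

```bash
python3 -m handwheel '[0,0,0,0.5,-1,2,12, 0,0,0,0.5,-1,4,12, 0,0,0,0.5,-1,5,12, 0,0,0,0.5,-1,5,12, 0,0,0,0.5,-1,5,12, 0,0,0,0.5,-1,5,12]'
python3 - <<'E'
from h import *
go(571,84.2,38.3,1.501)
E
```

```text
time: 23.53
position: [0.5704, 0.0845, 0.0378]
orientation: [0.035, 0.999, -0.0, -0.0]
ft_force: [0.0, -0.3, -0.2]
opening: 0.0202
grip_force: 30.0
at [570.4  84.5  37.8] t 23.5 ROW [-0. -0.  0.] [-0.6 -0.2 -0.5] rows 0.0 open 20.2 ft [ 0.  -0.3 -0.2]
```

```bash
python3 -m handwheel '[0,0,0,0,0,0.7,12, 0,0,0,0,0,1.3,12, 0,0,0,0,0,1.5,12, 0,0,0,0,0,1.5,12, 0,0,0,0,0,1.5,12]'
```

```text
time: 23.95
position: [0.5705, 0.0845, 0.0365]
orientation: [0.035, 0.999, 0.0, 0.0]
ft_force: [-1.0, -0.2, 3.9]
opening: 0.0206
grip_force: 30.3
```

Contact, about 4 N. I release and withdraw.

```bash
python3 -m handwheel '[0,0,0,0,0,0,25, 0,0,0,0,0,0,36, 0,0,0,0,0,0,45, 0,0,0,0,0,0,45, 0,0,0,0,0,-20,45, 0,0,0,0,0,-55,45, 0,0,0,0,0,-95,45, 0,0,0,0,0,-130,45, 0,0,0,0,0,-130,45, 0,0,0,0,0,-130,45, 0,0,0,0,0,-130,45, 0,0,0,0,0,-130,45]'
python3 -m handwheel '[0,0,0,90,150,-40,45, 0,0,0,90,150,-40,45, 0,0,0,90,150,-40,45, 0,0,0,90,150,-40,45, 0,0,0,90,150,-40,45, 0,0,0,90,150,-40,45, 0,0,0,90,150,-40,45, 0,0,0,90,150,-40,45]'
python3 - <<'E'
from h import *
from bench import ctrl
F=ctrl.grab_frame('top');S=ctrl.grab_frame('scene')
a=cv2.resize(F['pixels'][155:290,255:455],(800,540));cv2.imwrite('pics/fin.png',cv2.resize(np.vstack([cv2.resize(F['pixels'][155:290,255:425],(510,405)),cv2.resize(S['pixels'][190:310,260:470],(510,180*510//510))])[:,:,::-1],None,fx=1,fy=1))
P=pts(F)
def top(n,lo,hi,x,y,r):
    M=(P[...,2]>lo)&(P[...,2]<hi)&(abs(P[...,0]-x)<r)&(abs(P[...,1]-y)<r)&(F['depth']>0);p=P[M];print(n,M.sum(),rect(p)if M.sum() else'')
top('tape',.044,.052,.532,-.135,.06);top('scale',.015,.028,.549,.087,.08);top('carton+',.03,.055,.541,-.0245,.052)
top('knob',.012,.04,.622,-.03,.022);top('weight',.036,.056,.571,.084,.03);top('blue',.027,.036,.503,.421,.06);top('charger',.015,.03,.422,.314,.05)
E
```

```text
time: 24.95
position: [0.5695, 0.0844, 0.1649]
orientation: [0.035, 0.999, -0.0, -0.001]
ft_force: [-0.5, 0.0, -0.7]
opening: 0.0445
grip_force: 0.0
time: 25.62
position: [0.4911, 0.2394, 0.2052]
orientation: [0.035, 0.999, -0.001, -0.001]
ft_force: [0.3, 0.1, 0.6]
opening: 0.0447
grip_force: 0.0
tape 354 (array([ 532.8, -134. ]), array([93. , 93.5]), 1.509)
scale 1552 (array([549.1,  87.8]), array([ 77.8, 134. ]), -0.123)
carton+ 663 (array([541.8, -22.7]), array([44. , 90.6]), -0.066)
knob 143 (array([621.4, -27.9]), array([30.4, 32.5]), -1.115)
weight 65 (array([569.4,  87. ]), array([19.5, 21.1]), -0.033)
blue 0 
charger 0
```

View pics/fin.png

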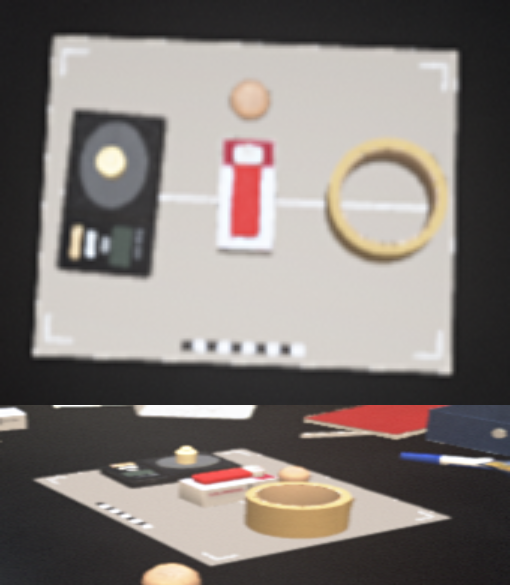

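The final picture shows all four items in place: the carton across the line midway with the lighter on it, the knob in line behind, and the weight in the middle of the pan. The scale and tape have not moved.

```bash
python3 -c "
from bench import ctrl
print(ctrl.sign_off())"
```

```text
the job is handed in; nothing more can be done
None
```

The job is handed in, at about 26 s on the robot's clock: the carton is on the line midway between the tape roll and the scale with the lighter on its middle, the knob stands about 2 cm behind it in line, the weight is in the middle of the pan, and the scale and tape did not move; the blue carton and charger were hidden from the final check but never touched.

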